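Close up a wooden soap loaf mould with its sliding end gate

ROBOT

A 6-joint arm with a two-finger parallel gripper is mounted at the origin on a cart in front of the work surface, level with it; the furniture and walls round the work are solid. World frame = base frame: x ahead of the robot, y to its left, z up, the work surface at z = 0. Lengths are in mm, angles in rad, forces in N, time in s.
With the tool pointing down it reaches from about 375 to 925 mm from the base axis. Payload 5.7 kg.
Tool frame: the origin (TCP) lies between the finger pads; the fingertips stand 25 mm ahead of it and the grasp point (between the pads) lies 6 mm ahead of it; z points along the fingers, y is the line along which they close (so a half turn about z gives the same grasp; the last joint's range is limited). The gripper opens to 88 mm and grips with 3 to 60 N. Pads are 20 mm wide; open, the fingers measure 115 mm over their backs; the gripper's body (75 mm by 178 mm) begins 61 mm behind the grasp point.
Start: joints at [-1.247, 0.359, 1.51, -0, 1.272, -0.115], TCP at [254.894, -543.134, 247.623] pointing down, gripper open.
Joint ranges: [-2.97, 2.97], [-1.01, 2.36], [0.21, 2.38], [-0.96, 4.11], [0.2, 2.71], [-2.98, 2.98]. Speed limits (rad/s): [2.39, 2.39, 3.14, 3.14, 3.14, 3.14].

INTERFACE

Orientations are given as a unit quaternion [w, x, y, z].
In Python, from workcell import env gives the robot as it stands.
- The arm moves only by the tool drive_tool, never from a script. Its argument "steps" is a list of rows, each an object with "offset": the shift along the world's x, y, z in cm, a list of three; "spin": the turn about the world's z in degrees. In form: [{"offset": [dx, dy, dz], "spin": spin}, ...]. A call has exactly 8 rows; each row shifts and turns the commanded pose from where the row before left it; what a row does not reach is not made up. A row lasts 1/12 s, in which the tool goes at most 41.7 mm and 7.16 degrees, less where a joint would pass 70% of its speed; a pose out of reach is approached as far as the arm can. A call with a gripper value outside its range is refused whole. "hand" is the opening, from 0 (shut) to 1 (fully open), set as the call begins (left out, the last holds). The fingers move at their own pace and stop on an object; "newtons" is the grip in N (left out, the last holds). Time passes only in rows, so rows that do not move let the fingers close, or fill a call up. It gives the time, the measured TCP pose, the force, the opening and the grip force at its end, in the units of the state.
- env.get_obs(): the state, without advancing time (a new reading comes with each control period).
- env.get_image(name): name is "scene" or "top"; returns (picture, depth): 400x640x3 uint8, blue, green, red; 400x640 float32, mm along the optical axis (not along the pixel's ray), 0 where there is no reading.
- env.calibration(name): a dict with "mtx" (3x3 intrinsics, pixels), "extrinsics" (4x4, takes a point from camera to world coordinates). Camera axes: x right, y down, z forward; pixel columns grow to the right and rows downward; lengths in mm; the calibration is good to about 2 mm. A picture is of the moment at which its call begins. calibration takes no time and is no camera call.
- env.sign_off(): hands the job in; it is judged then, once.
The state is a dict: "time_s": time; "qpos": joint angles; "qvel": joint speeds; "joint_torque": joint torques, N m; "ee_pos": TCP position; "ee_rot": TCP orientation; "ft_force": force on the tool from outside, world axes, zero at the start; "torque": the same for the moment, N m; "width": finger opening in mm; "grasp_force": force on a finger pad.
Only numpy, scipy, OpenCV 4.12 (cv2) and the standard library are available. Lean on these libraries where they do the work, as an engineer would, in place of code of your own. Each camera call takes 0.05 s, during which the arm holds its last target. There are 200 camera calls.

TASK

Get the wooden loaf mould ready for the next pour. Turn its brass keeper aside by the knob, take the plywood end gate from the drying rack and slide it down the grooves at the mould's open end until it stands fully home on the bottom board, then turn the keeper back fully across the gate so that it cannot lift. Leave the white divider in the rack and the other things on the table as they are.

Things in the scene. Friction and masses are not known exactly. Their poses are not given: they have to be found in the camera images.
- loaf_mould: Light wooden soap loaf mould, fixed, 88 mm high. Origin on the table under the middle of the gate's place; x points into the mould along its length (away from the robot at yaw 0), y to its left, z up. Spans x -26 to 178, y -62 to 62 mm; the -x end is open. Trough 80 mm wide, 72 deep; top of its bottom board 16 mm, rim 88 mm above the table.
- gate_seat (a point): Point on the mould's bottom board (16 mm above the table), midway between the two grooves: where the origin of the end gate must come. Axes as the mould's.
- groove_mouth (a point): Midway between the upper ends of the two upright grooves, at rim height, 72 mm above gate_seat. The grooves face each other in the inner faces of the side boards: 11 mm wide (mould x -5.5 to 5.5), 6 mm deep (to y = +-46 mm), from rim to bottom board; their top 6 mm flares to 18 mm wide.
- keeper_pivot (a point): Centre of the keeper's upright pivot, at rim height on the mould's left side board (mould x 0, y 55 mm). The brass keeper is a flat bar 12 mm wide, 1.5 to 6.5 mm above the rim, reaching 52 mm from the pivot on the knob's side and 29 mm on the other.
- keeper_knob (a point): Middle of the keeper's upright round dark wooden knob, 15 mm in diameter, 45 mm from the pivot. Its thick part reaches from 11 to 31 mm above the rim; this point is 20 mm above the rim.
- keeper (a joint): Keeper angle, rad; grows clockwise from above. 0 (stop): across, knob out to mould +y, short end to -y over the left groove. 1.57 (stop at 1.60): along the side board, knob to mould +x. The groove is free from 1.25. Friction about 1 N at the knob; it stays where left. Starts nearly closed, barring the groove.
- end_gate: Plywood panel, 9 mm thick (x), 90 wide (y), 72 high, about 0.14 kg, with a middle tab rising to 108 mm. Dark cheeks on the tab: grip there across x, 16 mm thick, 34 wide, 78 to 105 mm up. Origin: middle of its underside, z up; same either way round. Lower edges bevelled. 1 mm play each way in the grooves; at home its shoulders are level with the rim. Starts upright in an outer place of the rack.
- drying_rack: Wooden drying rack, fixed, 124 (x) x 72 mm: two rails with upright dowels, tops 64 mm above the table. Origin on the table under its middle. Panels stand on the rails, 18 mm up, faces square to the rack's x, 40 mm either way from the middle along x, in gaps of 12 mm between dowels.
- white_divider: White plastic divider panel, 8 x 78 x 88 mm with a hand slot near its top, standing in the rack's other outermost place. Stays where it is. Origin: middle of its underside.
- masking_tape: Roll of masking tape lying flat, 95 mm across, 24 mm high; bystander. Origin: middle of its underside.
- lilac_soap: Lilac soap bar, 43 x 63 x 25 mm; bystander. Origin: middle of its underside.
- tan_soap: Tan soap bar, 42 x 63 x 25 mm; bystander. Origin: middle of its underside.
- dropper_bottle: Brown dropper bottle with a black pipette cap, 34 mm across, 102 mm high; bystander. Origin: middle of its underside.
- green_bowl: Small green bowl, 100 mm across, 48 mm high; bystander. Origin: middle of its underside.
Things that resemble listed ones, but are neither listed nor needed, are in the scene too. What is meant by the end_gate is not red, and is the larger of those in its own colour.

How it is judged (in metres and radians):
On the way, in this order (a step that is already met when the one before it is completed fails the run):
1. the keeper is turned off the groove (value of joint keeper above 0.9 rad), for 0.1 s.
2. the gate stands home in both grooves (z of end_gate in the frame of gate_seat below 0.003 m and horizontal distance between end_gate and gate_seat below 0.004 m and angle between end_gate's own z axis and vertical below 0.06 rad and angle between the x axis of end_gate and the x axis of loaf_mould, either way round below 0.06 rad), for 0.2 s.
At the end, for the whole second after the job is handed in: The end gate stands in both grooves of the mould, its origin within 3 mm of gate_seat in height and 4 mm across, upright and square to the mould within 0.06 rad, at rest; the keeper lies across it (joint below 0.25 rad) (all of step 2 and z of end_gate in the frame of gate_seat above -0.003 m and value of joint keeper below 0.25 rad and linear speed of end_gate below 0.02 m/s and velocity of joint keeper below 0.1 rad/s); the robot touches nothing.
It fails at once if the white divider is pulled out, shifted by more than 30 mm or toppled (distance of white_divider from where it was at the start of the episode above 0.03 m or angle between white_divider's own z axis and vertical above 0.5 rad).
It fails at once if a bystander is shifted by more than 40 mm (distance of any of masking_tape, lilac_soap, tan_soap, dropper_bottle, green_bowl from where it was at the start of the episode above 0.04 m).
It fails at once if the dropper bottle is knocked over (angle between dropper_bottle's own z axis and vertical above 0.7 rad).
It also fails if it takes over 58 s, if anything falls off the work surface, if the arm or the gripper's body presses on something with over 40 N, if the wrist force passes 120 N, or if a joint passes its speed limit or range.

## Working session

There is one attempt and no reset: what is moved stays moved. The work goes in short steps, Python scripts to look and compute and a tool call to move; the robot and the scene stay as the last step left them, time stands still between calls to the robot, and variables do not carry over. Pictures are saved under pics/ and viewed, at most 10 in all, crops included, and the job is handed in when it is done.

Besides the shell and the picture viewer there is one more tool, called after "Request:" as name(argument=value, ...) on one line, values as JSON. drive_tool: Moves the arm, as the interface text tells. Its arguments: {"type":"object","properties":{"steps":{"type":"array"},"hand":{"type":"number"},"newtons":{"type":"number"}},"required":["steps"]}

```bash
mkdir -p pics; ls; python3 - <<'E'
from workcell import env
import cv2,numpy as np
for n in("scene","top"):
    p,d=env.get_image(n); cv2.imwrite(f"pics/{n}0.png",p); np.save(f"{n}0.npy",d)
    c=env.calibration(n); print(n,np.round(c["mtx"],1).tolist(),np.round(c["extrinsics"],3).tolist())
o=env.get_obs();print(o["time_s"],o["ee_pos"],o["ee_rot"],o["width"])
E
```

```text
pics
scene [[381.4, 0.0, 329.5], [0.0, 381.4, 202.5], [0.0, 0.0, 1.0]] [[-0.773, -0.39, 0.5, -6.823], [-0.634, 0.499, -0.591, 518.406], [-0.019, -0.774, -0.633, 772.322], [0.0, 0.0, 0.0, 1.0]]
top [[515.2, 0.0, 318.0], [0.0, 515.2, 194.1], [0.0, 0.0, 1.0]] [[-0.033, -0.977, 0.212, 256.286], [-0.999, 0.031, -0.013, -114.138], [0.006, -0.212, -0.977, 1580.85], [0.0, 0.0, 0.0, 1.0]]
0.1 [ 254.72466036 -542.61241986  246.90412373] [-8.13817293e-04  9.76028584e-01  2.17640834e-01 -8.45937604e-05] 87.89910980554228
```

View pics/scene0.png

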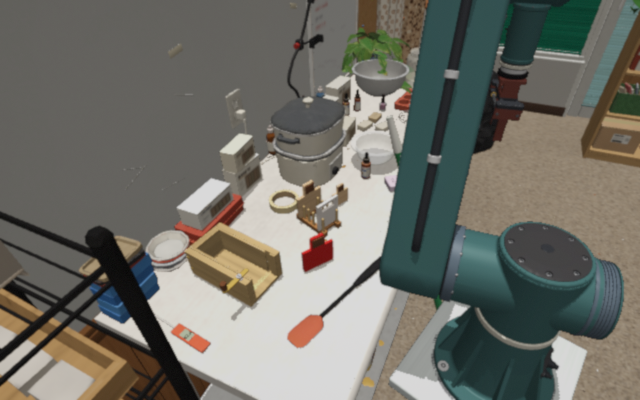

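View pics/top0.png

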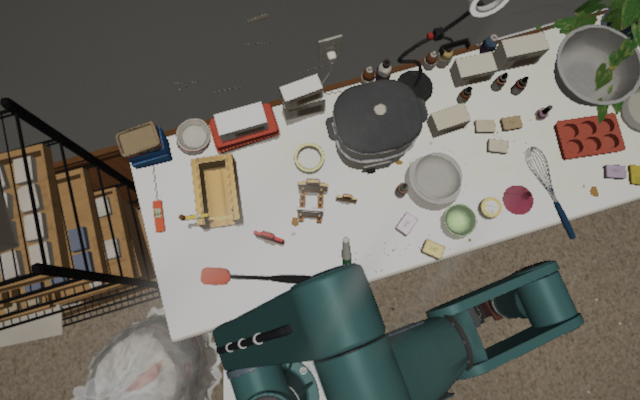

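```bash
cat > h.py <<'E'
import cv2,numpy as np
from workcell import env
def ray(n,uv,z):
    c=env.calibration(n);K=np.array(c["mtx"]);T=np.array(c["extrinsics"])
    d=T[:3,:3]@np.linalg.inv(K)@np.array([uv[0],uv[1],1.]);o=T[:3,3]
    return o+d*(z-o[2])/d[2]
def cloud(n,d):
    c=env.calibration(n);K=np.array(c["mtx"]);T=np.array(c["extrinsics"])
    v,u=np.mgrid[:400,:640]
    p=np.stack([(u-K[0,2])/K[0,0]*d,(v-K[1,2])/K[1,1]*d,d],-1)
    return p@T[:3,:3].T+T[:3,3]
def proj(n,P):
    c=env.calibration(n);K=np.array(c["mtx"]);T=np.linalg.inv(np.array(c["extrinsics"]))
    q=K@(T[:3,:3]@np.array(P,float)+T[:3,3]);return q[:2]/q[2]
E
python3 - <<'E'
import cv2,numpy as np
t=cv2.imread("pics/top0.png")[145:245,160:370]; s=cv2.imread("pics/scene0.png")[170:310,170:370]
t=cv2.resize(t,(800,381),interpolation=cv2.INTER_CUBIC)
cv2.imwrite("pics/t1.png",t);cv2.imwrite("pics/s1.png",cv2.resize(s,(800,560),interpolation=cv2.INTER_CUBIC))
E
```

```text
(no output)
```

View pics/t1.png

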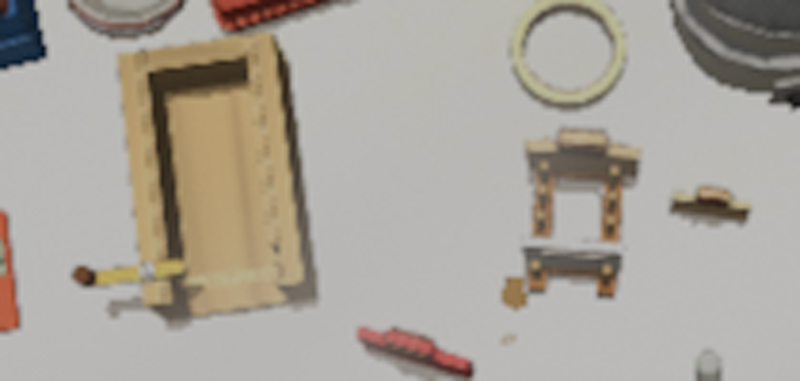

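View pics/s1.png

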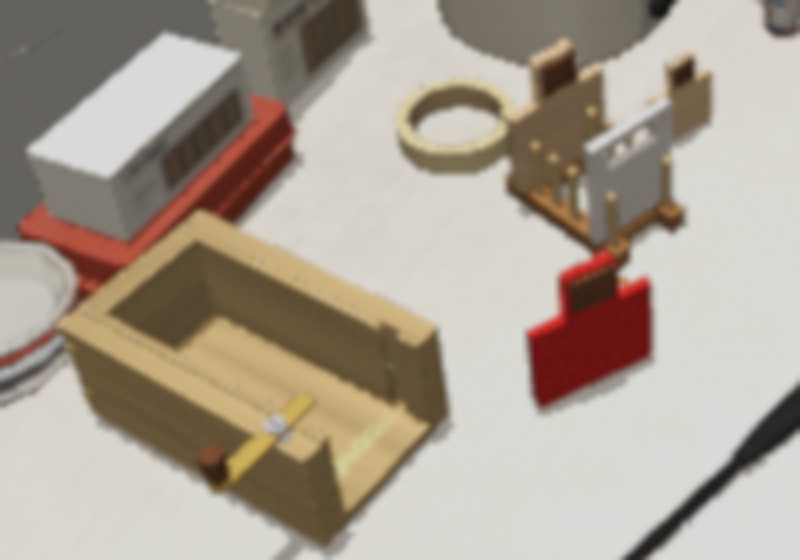

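```bash
python3 - <<'E'
from h import *
d=np.load("top0.npy");img=cv2.imread("pics/top0.png");hsv=cv2.cvtColor(img,cv2.COLOR_BGR2HSV)
P=cloud("top",d);u0=np.mgrid[:400,:640]
def reg(m): return cv2.minAreaRect(P[m][:,:2].astype(np.float32)),m.sum()
print("table z",np.median(P[235:245,180:300,2]))
def box(a,b,c,e):
    m=np.zeros((400,640),bool);m[b:e,a:c]=True;return m
# mould rim
m=box(188,150,245,230)&(P[...,2]>80)&(P[...,2]<94)
v,u=np.nonzero(m);q=np.array([ray("top",(a,b),88)[:2] for a,b in zip(u,v)])
r=cv2.minAreaRect(q.astype(np.float32));print("rim",r,m.sum());print(cv2.boxPoints(r))
for nm,b in(("knob",(176,208,190,226)),("tab",(300,175,330,196)),("div",(290,205,330,222))):
    m=box(*b)
    print(nm,np.round(np.percentile(P[m][:,2],[50,90,99]),0))
# tab & shoulders
m=box(290,175,335,197)
for lo,hi,z in((108,140,126),(82,100,90)):
    mm=m&(P[...,2]>lo)&(P[...,2]<hi);v,u=np.nonzero(mm)
    q=np.array([ray("top",(a,b),z)[:2] for a,b in zip(u,v)]);print(z,len(q),cv2.minAreaRect(q.astype(np.float32)),q.mean(0))
m=box(176,208,190,226)&(P[...,2]>98)
v,u=np.nonzero(m);print("knob",len(u),u.mean(),v.mean(),ray("top",(u.mean(),v.mean()),119),P[m].mean(0))
# scene rays
s=cv2.imread("pics/scene0.png")
S=cloud("scene",np.load("scene0.npy"))
k=np.zeros((400,640),bool);k[278:294,216:230]=True
h=cv2.cvtColor(s,cv2.COLOR_BGR2HSV);k&=(s[...,2]<130)&(s[...,0]<60)&(h[...,1]>100)&(S[...,2]>95)
v,u=np.nonzero(k);print("knob sc",len(u),u.mean(),v.mean(),ray("scene",(u.mean(),v.mean()),109),S[k].mean(0))
# brass 
m=(h[...,1]>0)
m=box(180,205,212,225)&(hsv[...,1]>140)&(hsv[...,0]>20)&(hsv[...,0]<35)
v,u=np.nonzero(m);q=np.array([ray("top",(a,b),94.5)[:2] for a,b in zip(u,v)])
print("bar",len(q),cv2.minAreaRect(q.astype(np.float32)))
E
```

```text
table z 0.17779517151609525
rim ((603.8531494140625, 183.8676300048828), (204.9702606201172, 151.1572265625), 6.96281099319458) 1167
[[492.9618  246.46509]
 [511.2859   96.42264]
 [714.7445  121.27017]
 [696.4204  271.31262]]
knob [  0. 109. 123.]
tab [ 18. 117. 128.]
div [   6.  102. 1581.]
126 78 ((608.030029296875, -119.86820220947266), (34.87474822998047, 17.92409896850586), 88.215087890625) [ 608.50378665 -120.40854059]
90 66 ((609.6695556640625, -119.82635498046875), (89.6386947631836, 10.777926445007324), 83.6983642578125) [ 609.62379683 -118.75496817]
knob 35 182.88571428571427 217.37142857142857 [516.93866171 256.62093971 119.        ] [510.50928569 248.02094309 154.45501425]
knob sc 62 222.8548387096774 285.38709677419354 [519.6758684  263.75188666 109.        ] [507.42009359 269.61690851 124.67977374]Traceback (most recent call last):
  File "<stdin>", line 32, in <module>
cv2.error: OpenCV(4.12.0) /io/opencv/modules/imgproc/src/convhull.cpp:143: error: (-215:Assertion failed) total >= 0 && (depth == CV_32F || depth == CV_32S) in function 'convexHull'
```

```bash
python3 - <<'E'
from h import *
d=np.load("top0.npy");P=cloud("top",d);S=cloud("scene",np.load("scene0.npy"))
img=cv2.imread("pics/top0.png");hsv=cv2.cvtColor(img,cv2.COLOR_BGR2HSV)
m=np.zeros((400,640),bool);m[150:230,188:245]=True
m&=(P[...,2]>80)&(P[...,2]<94)
v,u=np.nonzero(m);q=np.array([ray("top",(a,b),88)[:2] for a,b in zip(u,v)])
th=np.radians(6.96)
# keep points excluding keeper: iterative
for it in range(3):
    x=np.array([np.cos(th),np.sin(th)]);y=np.array([-x[1],x[0]])
    a=q@x;b=q@y
    # right & left edge per row bins
    xs=np.arange(a.min()+45,a.max()-8,6);L=[];R=[]
    for t in xs:
        s=(a>t)&(a<t+6)
        if s.sum()>3: L.append((t,b[s].max()));R.append((t,b[s].min()))
    L=np.array(L);R=np.array(R);pl=np.polyfit(*L.T,1);pr=np.polyfit(*R.T,1);th+=(pl[0]+pr[0])/2
print("yaw",np.degrees(th),pl,pr,"width",L[:,1].mean()-R[:,1].mean(),"len",a.max()-a.min())
x=np.array([np.cos(th),np.sin(th)]);y=np.array([-x[1],x[0]]);a=q@x;b=q@y
mid=(np.median(L[:,1])+np.median(R[:,1]))/2
ends=[np.percentile(a[(b>mid+s-6)&(b<mid+s+6)],[0,100]) for s in(-52,52)];print(ends)
near=np.mean([e[0] for e in ends]);far=np.mean([e[1] for e in ends])
o=x*((near+far)/2-76)+y*mid;print("origin",o,"pivot",o+55*y,"knob0",o+100*y)
for nm,(x0,x1,y0,y1) in dict(rackbody=(510,710,-170,-70),mould=(420,640,100,300),path=(300,600,-500,100)).items():
    for n,C in(("top",P),("sc",S)):
        k=(C[...,0]>x0)&(C[...,0]<x1)&(C[...,1]>y0)&(C[...,1]<y1)
        z=np.sort(C[k][:,2]);zz=C[k];print(nm,n,np.round(z[-12:][::3]),np.round(zz[np.argsort(zz[:,2])[-12::4]]).tolist())
E
```

```text
yaw 7.062229875778121 [-2.74452351e-03  1.58024719e+02] [2.74304213e-03 3.22341292e+01] width 122.28155377527577 len 204.8163716765897
[array([519.73309781, 723.34509569]), array([519.45202891, 723.46282039])]
origin [529.66470216 161.46771003] pivot [522.90260111 216.05043613] knob0 [517.36997298 260.70903022]
rackbody top [127. 127. 128. 129.] [[614.0, -106.0, 127.0], [607.0, -134.0, 127.0], [608.0, -105.0, 129.0]]
rackbody sc [126. 126. 126. 127.] [[606.0, -118.0, 126.0], [617.0, -103.0, 126.0], [609.0, -121.0, 126.0]]
mould top [118. 119. 120. 123.] [[512.0, 259.0, 118.0], [518.0, 265.0, 120.0], [512.0, 261.0, 121.0]]
mould sc [119. 119. 120. 120.] [[513.0, 261.0, 119.0], [516.0, 267.0, 120.0], [513.0, 268.0, 120.0]]
path top [887. 887. 888. 888.] [[301.0, -145.0, 887.0], [301.0, -137.0, 887.0], [301.0, -144.0, 888.0]]
path sc [365. 366. 367. 367.] [[403.0, -182.0, 365.0], [403.0, -193.0, 366.0], [401.0, -186.0, 367.0]]
```

Request:
drive_tool(steps=[{"offset": [0.5,2,1],"spin": 6},{"offset": [1.5,3.5,1],"spin": 6},{"offset": [1.5,3.5,1],"spin": 6},{"offset": [1.5,3.5,1],"spin": 6},{"offset": [1.5,3.5,1],"spin": 6},{"offset": [1.5,3.5,0],"spin": 6},{"offset": [1.5,3.5,0],"spin": 6},{"offset": [1.5,3.5,0],"spin": 6}], hand=0.45, newtons=10)

```text
time_s: 0.77
ee_pos: [365.1, -276.3, 297.6]
ee_rot: [-0.0, 0.802, 0.598, 0.0]
ft_force: [1.3, -0.2, 0.2]
width: 40.3
grasp_force: 0.0
```

Request:
drive_tool(steps=[{"offset": [1,3.8,0],"spin": 6},{"offset": [1,3.8,0],"spin": 6},{"offset": [1,3.8,0],"spin": 6},{"offset": [1,3.8,0],"spin": 6},{"offset": [1,3.8,0],"spin": 0},{"offset": [1,3.8,0],"spin": 0},{"offset": [1,3.8,0],"spin": 0},{"offset": [1,3.8,0],"spin": 0}])

```text
time_s: 1.43
ee_pos: [444.6, 27.9, 297.5]
ee_rot: [-0.0, 0.662, 0.75, -0.0]
ft_force: [-0.5, -0.3, 0.6]
width: 39.5
grasp_force: 0.0
```

Request:
drive_tool(steps=[{"offset": [1,3.8,-1],"spin": 0},{"offset": [1,3.8,-1],"spin": 0},{"offset": [1,3.8,-1],"spin": 0},{"offset": [1,3.8,-1],"spin": 0},{"offset": [1,3.8,-2],"spin": 0},{"offset": [1,2.3,-2],"spin": 0},{"offset": [1.2,2,-2],"spin": 0},{"offset": [0,0,0],"spin": 0}])

```text
time_s: 2.1
ee_pos: [515.9, 259.6, 194.5]
ee_rot: [-0.002, 0.661, 0.751, -0.002]
ft_force: [0.4, -0.4, 0.4]
width: 39.2
grasp_force: 0.0
```

Request:
drive_tool(steps=[{"offset": [0.1,0.1,-2],"spin": 0},{"offset": [0,0,-2],"spin": 0},{"offset": [0,0,-1.5],"spin": 0},{"offset": [0,0,-1.4],"spin": 0},{"offset": [0,0,0],"spin": 0},{"offset": [0,0,0],"spin": 0},{"offset": [0,0,0],"spin": 0},{"offset": [0,0,0],"spin": 0}])

```text
time_s: 2.77
ee_pos: [518.1, 257.8, 131.0]
ee_rot: [0.0, 0.662, 0.75, 0.001]
ft_force: [-0.2, -0.4, 0.5]
width: 39.5
grasp_force: 0.0
```

Request:
drive_tool(steps=[{"offset": [0,0,0],"spin": 0},{"offset": [0,0,0],"spin": 0},{"offset": [0,0,0],"spin": 0},{"offset": [0,0,0],"spin": 0},{"offset": [0,0,0],"spin": 0},{"offset": [0,0,0],"spin": 0},{"offset": [0,0,0],"spin": 0},{"offset": [0,0,0],"spin": 0}], hand=0, newtons=10)

```text
time_s: 3.43
ee_pos: [518.7, 258.1, 130.2]
ee_rot: [0.001, 0.662, 0.75, 0.001]
ft_force: [5.2, 1.6, 0.9]
width: 15.0
grasp_force: 10.0
```

Request:
drive_tool(steps=[{"offset": [0.47,0.02,0],"spin": -6},{"offset": [0.47,-0.03,0],"spin": -6},{"offset": [0.46,-0.08,0],"spin": -6},{"offset": [0.45,-0.13,0],"spin": -6},{"offset": [0.44,-0.18,0],"spin": -6},{"offset": [0.42,-0.22,0],"spin": -6},{"offset": [0.39,-0.26,0],"spin": -6},{"offset": [0.36,-0.3,0],"spin": -6}])

```text
time_s: 4.1
ee_pos: [551.1, 247.4, 130.1]
ee_rot: [-0.001, 0.911, 0.413, -0.0]
ft_force: [-0.6, 4.0, 3.5]
width: 14.6
grasp_force: 10.0
```

Request:
drive_tool(steps=[{"offset": [0.35,-0.34,0],"spin": -6},{"offset": [0.32,-0.37,0],"spin": -6},{"offset": [0.28,-0.4,0],"spin": -6},{"offset": [0.25,-0.42,0],"spin": -6},{"offset": [0.2,-0.44,0],"spin": -6},{"offset": [0.12,-0.4,0],"spin": -6},{"offset": [0,0,0],"spin": 0},{"offset": [0,0,0],"spin": 0}])

```text
time_s: 4.77
ee_pos: [564.5, 222.0, 129.8]
ee_rot: [-0.0, 0.993, 0.114, -0.003]
ft_force: [-4.7, 0.2, 7.8]
width: 14.7
grasp_force: 10.0
```

Request:
drive_tool(steps=[{"offset": [0,0,0],"spin": 0},{"offset": [0,0,0],"spin": 0},{"offset": [0,0,0],"spin": 0},{"offset": [0,0,0],"spin": 0},{"offset": [0,0,2],"spin": 0},{"offset": [0,0,3],"spin": 0},{"offset": [0,0,4],"spin": 0},{"offset": [0,0,4],"spin": 0}], hand=0.5)

```text
time_s: 5.43
ee_pos: [566.1, 222.0, 260.0]
ee_rot: [0.0, 0.993, 0.114, -0.002]
ft_force: [1.3, 0.6, 0.4]
width: 44.0
grasp_force: 0.0
```

Request:
drive_tool(steps=[{"offset": [0.3,-2.5,0],"spin": 6},{"offset": [0.4,-3.8,0],"spin": 6},{"offset": [0.4,-3.8,0],"spin": 6},{"offset": [0.4,-3.8,0],"spin": 6},{"offset": [0.4,-3.8,0],"spin": 6},{"offset": [0.4,-3.8,0],"spin": 6},{"offset": [0.4,-3.8,0],"spin": 6},{"offset": [0.4,-3.8,0],"spin": 6}])

```text
time_s: 6.1
ee_pos: [597.8, -70.5, 259.6]
ee_rot: [-0.0, 0.86, 0.511, -0.0]
ft_force: [0.7, 0.6, -0.1]
width: 43.9
grasp_force: 0.0
```

Request:
drive_tool(steps=[{"offset": [0.4,-2.5,-1],"spin": 6},{"offset": [0.4,-2.0,-2],"spin": 6},{"offset": [0.3,-0.5,-2],"spin": 6},{"offset": [0,0,-2],"spin": 5},{"offset": [0,0,-1],"spin": 0},{"offset": [0,0,0],"spin": 0},{"offset": [0,0,0],"spin": 0},{"offset": [0,0,0],"spin": 0}])

```text
time_s: 6.77
ee_pos: [609.8, -118.4, 180.8]
ee_rot: [0.001, 0.743, 0.67, 0.0]
ft_force: [0.5, -0.5, -0.3]
width: 44.5
grasp_force: 0.0
```

```bash
python3 - <<'E'
from h import *
p,d=env.get_image("scene");cv2.imwrite("pics/s2.png",cv2.resize(p[150:300,180:380],(800,600),interpolation=cv2.INTER_CUBIC))
o=env.get_obs();print(o["ee_pos"],o["ee_rot"],o["width"])
S=cloud("scene",d)
k=(S[...,2]>90)&(S[...,2]<128)&(abs(S[...,0]-609)<22)&(abs(S[...,1]+120)<50)
t=k&(S[...,2]>123.5);print(S[t].mean(0),S[t].min(0),S[t].max(0),t.sum(), cv2.minAreaRect(S[t][:,:2].astype(np.float32)))
m=(S[...,0]>440)&(S[...,0]<620)&(S[...,1]>190)&(S[...,1]<280)&(S[...,2]>108)&(S[...,2]<125);print("knob",S[m].mean(0))
E
```

```text
[ 610.02659647 -118.53830892  181.13394886] [9.22637685e-04 7.42559378e-01 6.69779382e-01 5.46002300e-04] 44.13227063832894
[ 610.02102965 -115.90081625  125.07391493] [ 601.62034686 -133.69977246  123.61485324] [617.19625039 -98.04477054 127.81798028] 31 ((609.6900634765625, -115.32563781738281), (35.70793533325195, 13.826004028320312), 83.41475677490234)
knob [566.2757703  225.37159631 115.82787893]
```

View pics/s2.png

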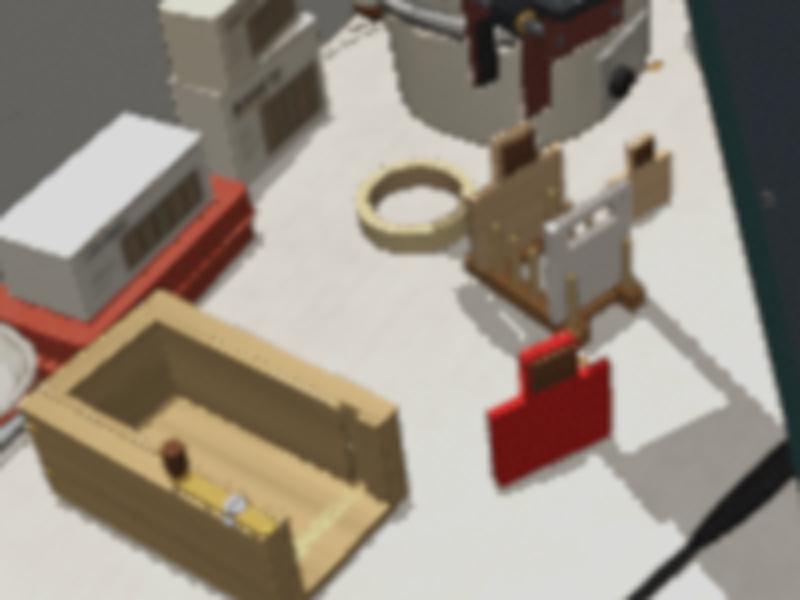

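Request:
drive_tool(steps=[{"offset": [0,0.05,-1.8],"spin": 0},{"offset": [0,0,-1.8],"spin": 0},{"offset": [0,0,-1.5],"spin": 0},{"offset": [0,0,-1],"spin": 0},{"offset": [0,0,-0.1],"spin": 0},{"offset": [0,0,0],"spin": 0},{"offset": [0,0,0],"spin": 0},{"offset": [0,0,0],"spin": 0}])

```text
time_s: 7.48
ee_pos: [610.1, -118.4, 119.0]
ee_rot: [0.001, 0.742, 0.67, 0.001]
ft_force: [-0.6, -0.5, 0.4]
width: 43.8
grasp_force: 0.0
```

Request:
drive_tool(steps=[{"offset": [0,0,0],"spin": 0},{"offset": [0,0,0],"spin": 0},{"offset": [0,0,0],"spin": 0},{"offset": [0,0,0],"spin": 0},{"offset": [0,0,0],"spin": 0},{"offset": [0,0,0],"spin": 0},{"offset": [0,0,0],"spin": 0},{"offset": [0,0,0],"spin": 0}], hand=0, newtons=35)

```text
time_s: 8.15
ee_pos: [609.7, -118.4, 117.9]
ee_rot: [0.0, 0.742, 0.67, 0.0]
ft_force: [1.7, -0.2, -0.1]
width: 15.9
grasp_force: 35.0
```

Request:
drive_tool(steps=[{"offset": [0,0,0.8],"spin": 0},{"offset": [0,0,1.2],"spin": 0},{"offset": [0,0,1.5],"spin": 0},{"offset": [0,0,1.5],"spin": 0},{"offset": [0,0,2],"spin": 0},{"offset": [0,0,2],"spin": 0},{"offset": [0,0,1.5],"spin": 0},{"offset": [0,0,0.7],"spin": 0}])

```text
time_s: 8.82
ee_pos: [609.2, -118.3, 232.9]
ee_rot: [0.001, 0.742, 0.67, 0.0]
ft_force: [0.4, 0.3, -1.0]
width: 15.9
grasp_force: 35.0
```

Request:
drive_tool(steps=[{"offset": [-0.3,1,0],"spin": 1},{"offset": [-0.6,2,0],"spin": 1},{"offset": [-0.9,3.0,0],"spin": 2},{"offset": [-0.9,3.2,0],"spin": 2},{"offset": [-0.9,3.2,0],"spin": 2},{"offset": [-0.9,3.2,0],"spin": 2},{"offset": [-0.9,3.2,0],"spin": 2},{"offset": [-0.9,3.2,0],"spin": 1}])

```text
time_s: 9.48
ee_pos: [543.6, 103.6, 228.6]
ee_rot: [-0.001, 0.661, 0.751, -0.001]
ft_force: [0.5, 0.4, -1.2]
width: 15.7
grasp_force: 35.0
```

Request:
drive_tool(steps=[{"offset": [-0.9,3.0,0],"spin": 0},{"offset": [-0.7,2,0],"spin": 0},{"offset": [-0.1,1,0],"spin": 0},{"offset": [0,0,0],"spin": 0},{"offset": [0,0,0],"spin": 0},{"offset": [0,0,0],"spin": 0},{"offset": [0,0,0],"spin": 0},{"offset": [0,0,0],"spin": 0}])

```text
time_s: 10.15
ee_pos: [529.5, 160.6, 229.6]
ee_rot: [0.0, 0.662, 0.749, -0.0]
ft_force: [-0.3, 0.0, -1.2]
width: 16.0
grasp_force: 35.0
```

```bash
python3 - <<'E'
from h import *
p,d=env.get_image("scene");cv2.imwrite("pics/s3.png",cv2.resize(p[170:310,170:370],(800,560),interpolation=cv2.INTER_CUBIC));np.save("s3.npy",d);cv2.imwrite("s3raw.png",p)
p,t=env.get_image("top");np.save("t3.npy",t);cv2.imwrite("t3raw.png",p);cv2.imwrite("pics/t3.png",cv2.resize(p[130:250,160:320],(800,600),interpolation=cv2.INTER_CUBIC))
o=env.get_obs();print(o["ee_pos"],o["ee_rot"],o["width"],o["time_s"],o["ft_force"])
E
```

```text
[529.43644106 160.86188252 229.66150409] [-2.48213496e-05  6.62194764e-01  7.49331754e-01 -1.24840367e-04] 16.02857269638243 10.25 [-0.562469    0.22112078 -1.79703819]
```

View pics/s3.png

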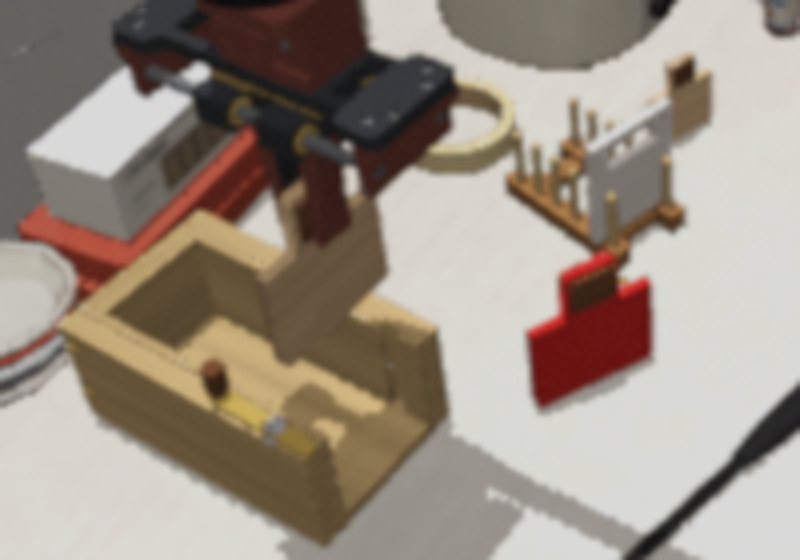

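```bash
python3 - <<'E'
from h import *
S=cloud("scene",np.load("s3.npy"));S0=cloud("scene",np.load("scene0.npy"))
th=np.radians(7.06);R=np.array([[np.cos(th),np.sin(th)],[-np.sin(th),np.cos(th)]])
def loc(C): 
    q=C.copy();q[...,:2]=(C[...,:2]-[529.66,161.47])@R.T;return q
M=loc(S);M0=loc(S0)
g=(abs(M[...,0])<14)&(abs(M[...,1])<60)&(M[...,2]>122)&(M[...,2]<203)
q=M[g];print("gate n",len(q),q.min(0),q.max(0))
pl=np.polyfit(q[:,1],q[:,0],1);print("face x vs y",pl)
f=q[abs(q[:,0]-np.polyval(pl,q[:,1]))<3];print(len(f),np.median(f[:,0]))
A=np.c_[f[:,1],f[:,2]-170,np.ones(len(f))];print("x=a*y+b*z+c",np.linalg.lstsq(A,f[:,0],rcond=None)[0])
for z in range(130,200,8):
    s=f[(f[:,2]>z)&(f[:,2]<z+8)]; 
    if len(s)>3:print(z,len(s),s[:,1].min(),s[:,1].max(),s[:,1].max()-s[:,1].min())
r=(abs(M0[...,2]-88)<2.5)&(M0[...,0]>-40)&(M0[...,0]<190)&(abs(M0[...,1])<75)
r0=M0[r];print("rim scene",np.percentile(r0,[0.5,99.5],axis=0))
for a in range(20,170,30):
    s=r0[(r0[:,0]>a)&(r0[:,0]<a+30)][:,1];n=s[s<0];p=s[s>0];print(a,n.min(),n.max(),p.min(),p.max())
E
```

```text
gate n 755 [ -6.57147849 -45.15771534 128.56777877] [  6.74233226  46.27858211 202.86938528]
face x vs y [ 0.01937999 -3.32777589]
701 -3.6596392785848733
x=a*y+b*z+c [ 4.97279800e-03 -2.13134802e-03 -3.65069403e+00]
130 63 -43.15931216008612 44.4459896566989 87.60530181678502
138 73 -44.84047219089358 45.558913782416724 90.3993859733103
146 83 -45.15771534128709 46.27858211260031 91.43629745388739
154 78 -43.274736368075345 45.424507963570356 88.6992443316457
162 81 -44.088238304205895 45.64747402449132 89.73571232869722
170 83 -44.753277754563584 45.23867090652069 89.99194866108428
178 84 -43.11084791604321 44.80544356316726 87.91629147921047
186 80 -44.52934452688564 45.395605278970194 89.92494980585583
194 69 -39.362289982232184 44.75959625039775 84.12188623262993
rim scene [[-24.25603698 -58.39909202  85.5601065 ]
 [179.61578722  65.77591289  90.3669427 ]]
20 -58.87593498433959 -35.824307674110194 43.55634084674729 67.2026953970753
50 -58.357125695931494 -36.00555489060436 42.982705491707144 65.69732344808246
80 -58.16830577198276 -35.80497367356534 43.415842546126164 65.58708610614505
110 -58.8941864293244 -35.15808903055781 42.5486648426864 65.77288071710481
140 -56.72943492129522 -0.2871023578018476 1.0619059432909679 67.52312973491038
```

View pics/t3.png

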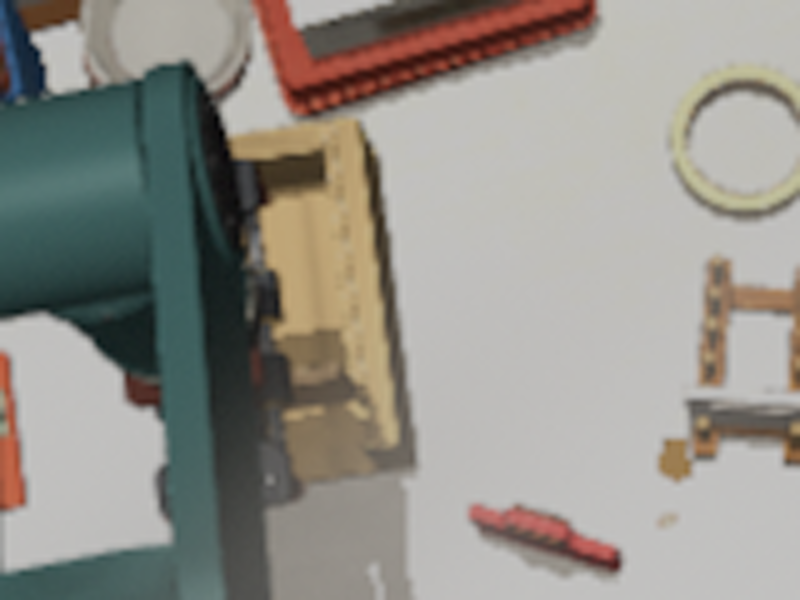

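Request:
drive_tool(steps=[{"offset": [0.05,0.34,0],"spin": 0},{"offset": [0,0,-1],"spin": 0},{"offset": [0,0,-1.2],"spin": 0},{"offset": [0,0,-1],"spin": 0},{"offset": [0,0,-0.6],"spin": 0},{"offset": [0,0,0],"spin": 0},{"offset": [0,0,0],"spin": 0},{"offset": [0,0,0],"spin": 0}])

```text
time_s: 10.92
ee_pos: [529.9, 165.2, 191.9]
ee_rot: [0.0, 0.662, 0.75, 0.0]
ft_force: [0.2, -1.0, -1.0]
width: 15.8
grasp_force: 35.0
```

Request:
drive_tool(steps=[{"offset": [0,0,-0.3],"spin": 0},{"offset": [0,0,-0.3],"spin": 0},{"offset": [0,0,-0.3],"spin": 0},{"offset": [0,0,0],"spin": 0},{"offset": [0,0,0],"spin": 0},{"offset": [0,0,0],"spin": 0},{"offset": [0,0,0],"spin": 0},{"offset": [0,0,0],"spin": 0}])

```text
time_s: 11.58
ee_pos: [529.7, 165.2, 182.8]
ee_rot: [0.0, 0.662, 0.75, 0.0]
ft_force: [0.4, 0.6, -1.7]
width: 15.8
grasp_force: 35.0
```

Request:
drive_tool(steps=[{"offset": [0,0,-0.3],"spin": 0},{"offset": [0,0,-0.3],"spin": 0},{"offset": [0,0,-0.3],"spin": 0},{"offset": [0,0,-0.3],"spin": 0},{"offset": [0,0,0],"spin": 0},{"offset": [0,0,0],"spin": 0},{"offset": [0,0,0],"spin": 0},{"offset": [0,0,0],"spin": 0}])

```text
time_s: 12.25
ee_pos: [529.4, 165.0, 170.6]
ee_rot: [-0.0, 0.662, 0.75, -0.0]
ft_force: [-0.2, -1.7, -2.1]
width: 16.0
grasp_force: 35.0
```

Entering freely. On down.

Request:
drive_tool(steps=[{"offset": [0,0,-0.4],"spin": 0},{"offset": [0,0,-0.4],"spin": 0},{"offset": [0,0,-0.4],"spin": 0},{"offset": [0,0,-0.4],"spin": 0},{"offset": [0,0,-0.4],"spin": 0},{"offset": [0,0,-0.4],"spin": 0},{"offset": [0,0,0],"spin": 0},{"offset": [0,0,0],"spin": 0}])

```text
time_s: 12.92
ee_pos: [529.3, 165.0, 146.1]
ee_rot: [-0.0, 0.662, 0.75, -0.0]
ft_force: [1.1, -3.6, -4.4]
width: 15.7
grasp_force: 35.0
```

Request:
drive_tool(steps=[{"offset": [0,0,-0.4],"spin": 0},{"offset": [0,0,-0.4],"spin": 0},{"offset": [0,0,-0.4],"spin": 0},{"offset": [0,0,-0.4],"spin": 0},{"offset": [0,0,-0.3],"spin": 0},{"offset": [0,0,0],"spin": 0},{"offset": [0,0,0],"spin": 0},{"offset": [0,0,0],"spin": 0}])

```text
time_s: 13.58
ee_pos: [529.6, 165.0, 127.5]
ee_rot: [0.0, 0.662, 0.75, -0.0]
ft_force: [0.8, -5.0, -4.1]
width: 16.0
grasp_force: 35.0
```

Request:
drive_tool(steps=[{"offset": [0,-0.05,-0.3],"spin": 0},{"offset": [0,0,-0.3],"spin": 0},{"offset": [0,0,-0.2],"spin": 0},{"offset": [0,0,-0.2],"spin": 0},{"offset": [0,0,-0.1],"spin": 0},{"offset": [0,0,-0.1],"spin": 0},{"offset": [0,0,0],"spin": 0},{"offset": [0,0,0],"spin": 0}])

```text
time_s: 14.25
ee_pos: [529.6, 164.8, 115.9]
ee_rot: [-0.0, 0.662, 0.75, 0.0]
ft_force: [0.0, -2.8, 2.1]
width: 16.0
grasp_force: 35.0
```

Request:
drive_tool(steps=[{"offset": [0,0,-0.1],"spin": 0},{"offset": [0,0,-0.05],"spin": 0},{"offset": [0,0,0],"spin": 0},{"offset": [0,0,0],"spin": 0},{"offset": [0,0,0],"spin": 0},{"offset": [0,0,0],"spin": 0},{"offset": [0,0,0],"spin": 0},{"offset": [0,0,0],"spin": 0}])

```text
time_s: 14.92
ee_pos: [529.8, 164.9, 115.8]
ee_rot: [0.0, 0.662, 0.75, 0.0]
ft_force: [-3.7, -2.4, 16.2]
width: 15.9
grasp_force: 35.0
```

Request:
drive_tool(steps=[{"offset": [0,0,0],"spin": 0},{"offset": [0,0,0],"spin": 0},{"offset": [0,0,0],"spin": 0},{"offset": [0,0,0],"spin": 0},{"offset": [0,0,2],"spin": 0},{"offset": [0,0,3],"spin": 0},{"offset": [0,0,3],"spin": 0},{"offset": [0,0,2],"spin": 0}], hand=0.45, newtons=10)

```text
time_s: 15.58
ee_pos: [530.3, 165.0, 216.3]
ee_rot: [0.0, 0.662, 0.75, 0.001]
ft_force: [0.5, -0.3, -0.3]
width: 39.5
grasp_force: 0.0
```

```bash
python3 - <<'E'
from h import *
p,d=env.get_image("scene");cv2.imwrite("pics/s4.png",cv2.resize(p[210:310,170:300],(780,600),interpolation=cv2.INTER_CUBIC))
o=env.get_obs();print(o["ee_pos"],o["ee_rot"],o["width"])
S=cloud("scene",d)
th=np.radians(7.06);R=np.array([[np.cos(th),np.sin(th)],[-np.sin(th),np.cos(th)]])
M=S.copy();M[...,:2]=(S[...,:2]-[529.66,161.47])@R.T
g=(abs(M[...,0])<14)&(abs(M[...,1]-3.5)<17)&(M[...,2]>100)&(M[...,2]<135);q=M[g];print("tab top",np.percentile(q,[2,50,98],axis=0))
g=(abs(M[...,0])<5)&(abs(M[...,1]-3.5)<38)&(abs(M[...,1]-3.5)>20)&(M[...,2]>70)&(M[...,2]<105);print("shoulder top",np.percentile(M[g][:,2],[50,90,97]))
m=(S[...,0]>440)&(S[...,0]<620)&(S[...,1]>190)&(S[...,1]<280)&(S[...,2]>108)&(S[...,2]<125);print("knob",S[m].mean(0))
E
```

```text
[532.32906033 165.48419573 219.7161843 ] [0.00212302 0.66164339 0.74980959 0.00301459] 39.467360763519835
tab top [[ -7.95331311 -12.30548051 101.02511442]
 [ -5.33055435   4.64631791 119.87842383]
 [  7.66423161  20.27032913 125.51100909]]
shoulder top [ 85.95716449  90.10135548 100.14273905]
knob [566.03572062 225.25103454 115.31942865]
```

View pics/s4.png

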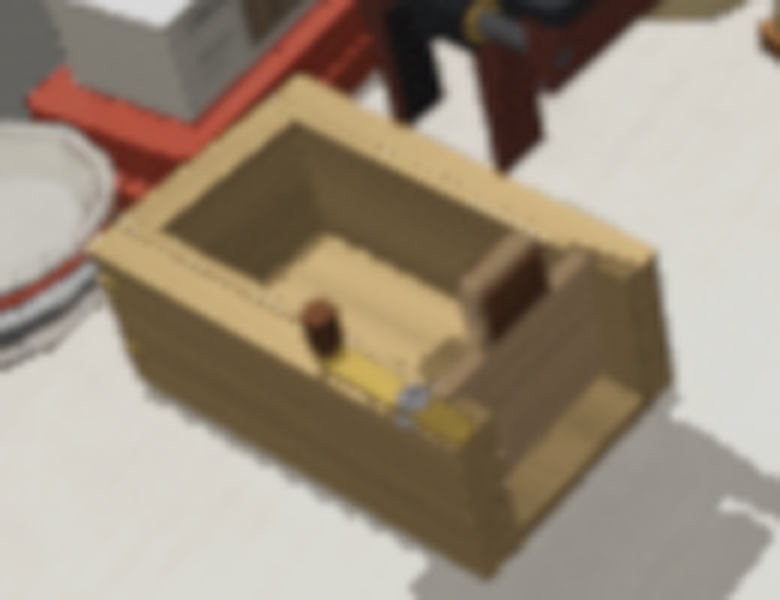

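Request:
drive_tool(steps=[{"offset": [0.4,0.8,0],"spin": -7},{"offset": [0.4,0.8,0],"spin": -7},{"offset": [0.4,0.8,0],"spin": -7},{"offset": [0.5,0.8,0],"spin": -7},{"offset": [0.5,0.8,0],"spin": -7},{"offset": [0.5,0.8,0],"spin": -7},{"offset": [0.4,0.5,0],"spin": -7},{"offset": [0.2,0.3,0],"spin": -7}])

```text
time_s: 16.3
ee_pos: [562.9, 221.5, 213.4]
ee_rot: [-0.0, 0.937, 0.349, -0.0]
ft_force: [0.2, -1.0, -0.4]
width: 39.5
grasp_force: 0.0
```

Request:
drive_tool(steps=[{"offset": [0,0,-1],"spin": -7},{"offset": [0,0,-1.5],"spin": -7},{"offset": [0,0,-1],"spin": -7},{"offset": [0,0,0],"spin": -7},{"offset": [0,0,0],"spin": 0},{"offset": [0,0,0],"spin": 0},{"offset": [0,0,0],"spin": 0},{"offset": [0,0,0],"spin": 0}])

```text
time_s: 16.97
ee_pos: [562.9, 220.8, 179.5]
ee_rot: [-0.0, 0.993, 0.116, 0.0]
ft_force: [0.0, 0.7, 0.7]
width: 40.0
grasp_force: 0.0
```

Descend around the knob (to z ≈ 128), then grip.

Request:
drive_tool(steps=[{"offset": [0.25,0.15,-1],"spin": 0},{"offset": [0,0,-1.5],"spin": 0},{"offset": [0,0,-1.5],"spin": 0},{"offset": [0,0,-0.8],"spin": 0},{"offset": [0,0,-0.3],"spin": 0},{"offset": [0,0,0],"spin": 0},{"offset": [0,0,0],"spin": 0},{"offset": [0,0,0],"spin": 0}])

```text
time_s: 17.63
ee_pos: [565.8, 222.4, 128.9]
ee_rot: [-0.0, 0.993, 0.115, 0.001]
ft_force: [-0.6, 0.2, -0.1]
width: 39.6
grasp_force: 0.0
```

Request:
drive_tool(steps=[{"offset": [0,0,0],"spin": 0},{"offset": [0,0,0],"spin": 0},{"offset": [0,0,0],"spin": 0},{"offset": [0,0,0],"spin": 0},{"offset": [0,0,0],"spin": 0},{"offset": [0,0,0],"spin": 0},{"offset": [0,0,0],"spin": 0},{"offset": [0,0,0],"spin": 0}], hand=0, newtons=10)

```text
time_s: 18.3
ee_pos: [565.3, 222.2, 128.4]
ee_rot: [-0.0, 0.993, 0.114, 0.0]
ft_force: [0.1, -0.3, 2.7]
width: 14.5
grasp_force: 10.0
```

Request:
drive_tool(steps=[{"offset": [-0.06,0.4,0],"spin": 6},{"offset": [-0.11,0.46,0],"spin": 6},{"offset": [-0.16,0.44,0],"spin": 6},{"offset": [-0.21,0.42,0],"spin": 6},{"offset": [-0.25,0.4,0],"spin": 6},{"offset": [-0.29,0.37,0],"spin": 6},{"offset": [-0.33,0.34,0],"spin": 6},{"offset": [-0.36,0.3,0],"spin": 6}])

```text
time_s: 18.97
ee_pos: [547.8, 252.7, 128.4]
ee_rot: [0.001, 0.86, 0.511, -0.0]
ft_force: [0.0, -4.4, 2.1]
width: 14.6
grasp_force: 10.0
```

Request:
drive_tool(steps=[{"offset": [-0.4,0.2,0],"spin": 6},{"offset": [-0.43,0.16,0],"spin": 6},{"offset": [-0.45,0.12,0],"spin": 6},{"offset": [-0.46,0.08,0],"spin": 6},{"offset": [-0.47,0.02,0],"spin": 6},{"offset": [-0.47,-0.03,0],"spin": 6},{"offset": [-0.3,-0.03,0],"spin": 0},{"offset": [0,0,0],"spin": 0}])

```text
time_s: 19.63
ee_pos: [518.5, 259.6, 128.6]
ee_rot: [0.0, 0.663, 0.749, 0.001]
ft_force: [3.3, 3.4, 0.4]
width: 14.5
grasp_force: 10.0
```

Request:
drive_tool(steps=[{"offset": [-0.1,0,0],"spin": 0},{"offset": [0,0,0],"spin": 0},{"offset": [0,0,0],"spin": 0},{"offset": [0,0,0],"spin": 0},{"offset": [0,0,0],"spin": 0},{"offset": [0,0,0],"spin": 0},{"offset": [0,0,0],"spin": 0},{"offset": [0,0,0],"spin": 0}])

```text
time_s: 20.3
ee_pos: [518.4, 259.6, 128.7]
ee_rot: [0.001, 0.663, 0.749, 0.002]
ft_force: [4.9, 4.0, -2.2]
width: 14.1
grasp_force: 10.0
```

Request:
drive_tool(steps=[{"offset": [0,0,0],"spin": 0},{"offset": [0,0,0],"spin": 0},{"offset": [0,0,0],"spin": 0},{"offset": [0,0,0],"spin": 0},{"offset": [0,0,2],"spin": 0},{"offset": [0,0,4],"spin": 0},{"offset": [0,0,4],"spin": 0},{"offset": [0,0,4],"spin": 0}], hand=0.45)

```text
time_s: 20.97
ee_pos: [515.5, 258.1, 269.2]
ee_rot: [-0.001, 0.662, 0.75, -0.001]
ft_force: [-0.1, -0.1, -0.0]
width: 39.5
grasp_force: 0.0
```

Request:
drive_tool(steps=[{"offset": [0,-1,2],"spin": 0},{"offset": [0,-3,1],"spin": 0},{"offset": [0,-3,0],"spin": 0},{"offset": [0,-3,0],"spin": 0},{"offset": [0,-3,0],"spin": 0},{"offset": [0,-3,0],"spin": 0},{"offset": [0,-2,0],"spin": 0},{"offset": [0,0,0],"spin": 0}])

```text
time_s: 21.63
ee_pos: [516.0, 75.2, 298.0]
ee_rot: [0.0, 0.663, 0.749, -0.001]
ft_force: [0.6, -0.5, -0.6]
width: 39.2
grasp_force: 0.0
```

```bash
python3 - <<'E'
from h import *
p,d=env.get_image("scene");cv2.imwrite("pics/s5.png",cv2.resize(p[210:310,170:300],(780,600),interpolation=cv2.INTER_CUBIC))
S=cloud("scene",d)
m=(S[...,0]>440)&(S[...,0]<620)&(S[...,1]>190)&(S[...,1]<290)&(S[...,2]>108)&(S[...,2]<125);print("knob",S[m].mean(0))
E
```

```text
knob [516.25413563 265.07786802 116.1639407 ]
```

View pics/s5.png

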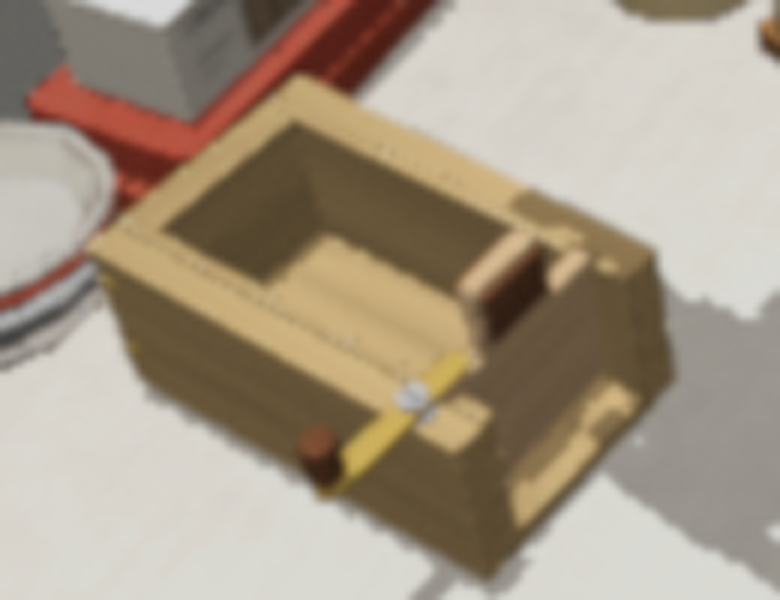

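The gate is home, with its shoulders level with the rim. The keeper lies across it, with the knob out at crop (320,455) and the short end over the gate's left shoulder at (460,365).

```bash
python3 -c "
from workcell import env
print(env.sign_off())"
```

```text
the job is handed in; nothing more can be done
None
```

The end gate stands home in the mould's grooves with the keeper turned back across it, and I handed the job in at about 22 s of the 58 s allowed; the last picture shows the gate and keeper in place, but sign-off returned no verdict.

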